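# Close up the tea things

### The job

Close up the tea things with your fingertips only: push both open drawers of the low tea cabinet fully home, and push the open lid of the bamboo tea chest down until it lies flat shut, easing it down rather than slamming it. Do not lift, tip or shift the chest, and leave everything else on the worktop where it stands.

Things in the scene. Friction and masses are not known exactly. Their poses are not given: they have to be found in the camera images.
- cabinet: Low tea cabinet of light wood, in mm 150 (x, depth) x 280 (y, width) x 90 (z, height), fixed to the worktop. Origin: centre of its underside; its x axis points into the cabinet (away from the drawer fronts), y to its left as seen by the robot, z up. Two drawers side by side slide out towards -x. It and the tea chest may change sides.
- drawer_left_front (a point): Centre of the outer face of the left drawer's front (moves with the drawer; axes as the cabinet's: +x is the closing direction). In mm: the front is 126 wide (y), 9 thick, from 35 below to 35 above this point; a finger notch 38 wide is cut 20 deep into the middle of its top edge, so the middle is solid from 35 below to 17 above this point. No knob stands out. When shut, the face is flush with the cabinet's front edge (cabinet x = -75, y = +68, z = 45).
- drawer_left (a joint): How far the left drawer is out, in m: 0 shut against its stop, up to 0.09. It slides with about 1.5 N of friction and stays where it is left.
- drawer_right_front (a point): Centre of the outer face of the right drawer's front (moves with the drawer; axes as the cabinet's: +x is the closing direction). In mm: the front is 126 wide (y), 9 thick, from 35 below to 35 above this point; a finger notch 38 wide is cut 20 deep into the middle of its top edge, so the middle is solid from 35 below to 17 above this point. No knob stands out. When shut, the face is flush with the cabinet's front edge (cabinet x = -75, y = -68, z = 45).
- drawer_right (a joint): How far the right drawer is out, in m: 0 shut against its stop, up to 0.09. It slides with about 1.5 N of friction and stays where it is left.
- chest: Bamboo tea chest, loose on the worktop, 1.6 kg or somewhat less or more, in mm 121 (x) x 190 (y) x 70 high when shut. Origin: centre of its underside; x points from the front lip to the hinge side, z up. The lid is a flat plate, 190 wide (y), 9 thick; hinge line along y at x = +58, z = 61; shut, the lid reaches from the hinge to x = -61 with its top face at z = 70.
- chest_lid (a joint): Opening angle of the chest's lid in rad: 0 shut and flat, grows as the front lip swings up and back; 1.57 is upright. A stiff friction hinge: it stays at any angle and needs about 1 to 2 N at the lip to swing down.
- lid_lip (a point): Middle of the top front edge of the lid, 119 mm in front of the hinge line; moves with the lid.
- mug: Cream mug, 78x116x101 mm, loose, to be left alone. Origin: centre of its underside.
- bowl: White bowl with a green band, 114x116x52 mm, loose, to be left alone. Origin: centre of its underside.
- timer: White kitchen timer, 68x67x58 mm, loose, to be left alone. Origin: centre of its underside.
- teaspoon: Steel teaspoon, 130x26x11 mm, loose, to be left alone. Origin: centre of its underside.
- honey: Honey jar, 64x64x97 mm, loose, to be left alone. Origin: centre of its underside.
- tumbler: Glass tumbler, 80x80x91 mm, loose, to be left alone. Origin: centre of its underside.

How it is judged (in metres and radians):
At the end, for the whole second after the job is handed in: Both drawers are within 4 mm of fully shut, the chest's lid is within 0.04 rad of flat shut, and the chest stands upright and at rest on the worktop (value of joint each of drawer_left, drawer_right below 0.004 m and value of joint chest_lid below 0.04 rad and height (world z) of chest below 0.005 m and angle between chest's own z axis and vertical below 0.05 rad and linear speed of chest below 0.02 m/s); the robot touches nothing.
It fails at once if one of the other things was moved more than 3 cm or lifted (distance of any of mug, bowl, timer, teaspoon, honey, tumbler from where it was at the start of the episode above 0.03 m).
It fails at once if the arm or the gripper's body, rather than the fingers, pushed the chest or the cabinet (contact force between the arm and chest above 3 N or contact force between the arm and cabinet above 3 N).
It fails at once if the tea chest was shifted more than 4 cm (distance of chest from where it was at the start of the episode above 0.04 m).
It fails at once if the tea chest was lifted or tipped (height (world z) of chest above 0.015 m or angle between chest's own z axis and vertical above 0.15 rad).
It fails at once if the lid was slammed (faster than 4 rad/s) (velocity of joint chest_lid below -4 rad/s).
It also fails if it takes over 59 s, if anything falls off the work surface, if the arm or the gripper's body presses on something with over 40 N, if the wrist force passes 120 N, or if a joint passes its speed limit or range.

### The arm

A 7-joint arm with a two-finger parallel gripper is mounted at the origin on a cart in front of the work surface, level with it; the furniture and walls round the work are solid. World frame = base frame: x ahead of the robot, y to its left, z up, the work surface at z = 0. Lengths are in mm, angles in rad, forces in N, time in s.
With the tool pointing down it reaches from about 350 to 900 mm from the base axis. Payload 19.9 kg.
Tool frame: the origin (TCP) lies midway between the tips of the shut fingers; the grasp point (between the pads) lies 19 mm behind it; z points along the fingers, y is the line along which they close (so a half turn about z gives the same grasp; the last joint's range is limited). The gripper opens to 94 mm and grips with 3 to 60 N. Pads are 16 mm wide; open, the fingers measure 119 mm over their backs; the gripper's body (75 mm by 177 mm) begins 78 mm behind the grasp point.
Start: joints at [-1.194, 0.417, -0.01, 1.614, 0.005, 1.111, -0.053], TCP at [254.153, 570.968, 205.425] pointing down, gripper open.
Joint ranges: [-2.81, 2.81], [-0.39, 2.02], [-1.27, 1.25], [0.06, 2.57], [-1.19, 4.33], [0.19, 2], [-2.82, 2.82]. Speed limits (rad/s): [1.89, 1.89, 2.39, 2.39, 3.01, 3.01, 3.01].

### API

Orientations are given as a unit quaternion [w, x, y, z].
In Python, from plant import ctrl gives the robot as it stands. The module is installed in compiled form; this text tells all that it offers.
- The arm moves only by the shell command python3 -m jog 'ROWS'. ROWS is JSON, a list of rows, each a list of 3 entries, a list of its own where there are three numbers: the opening, from 0 (shut) to 1 (fully open), then the shift along the tool's x, y, z in m, then the turn, a rotation vector about the tool's x, y, z in rad. In form: [[hand, [dx, dy, dz], [wx, wy, wz]], ...]. A call has 1 to 20 rows; each row is the pose to reach, as a shift and turn from the pose commanded when the call began, along the tool's axes at that moment; what a row does not reach only later rows make up. A row lasts 1/12 s, in which the tool goes at most 41.7 mm and 7.16 degrees, less where a joint would pass 70% of its speed; a pose out of reach is approached as far as the arm can. A call with a gripper value outside its range is refused whole. The fingers move at their own pace and stop on an object; the grip force is fixed at half the most. Time passes only in rows, so rows that repeat a pose let the fingers close. It gives the time, the measured TCP pose, the force and the opening at its end, in the units of the state.
- ctrl.get_state(): the state, without advancing time (a new reading comes with each control period).
- ctrl.get_image(name): name is "side" or "top"; returns the picture (420x560x3 uint8, red, green, blue); there is no depth.
- ctrl.camera_model(name): a dict with "camera_matrix" (3x3 intrinsics, pixels), "camera_from_world" (4x4, takes a point from world to camera coordinates). Camera axes: x right, y up, looking along -z (the intrinsics and any distortion apply to the point x, -y, -z); pixel columns grow to the right and rows downward; lengths in mm; the calibration is good to about 2 mm. A picture is of the moment at which its call begins. camera_model takes no time and is no camera call.
- ctrl.job_done(): hands the job in, once; it reports no verdict.
Trained networks look in the newest picture that a camera, given by its name, has taken for a name from the list of things; names that differ only in an ending like _2 or _b are one class to them, and where a whole thing is asked for, a point or a joint stands for the part that bears it (a point fixed in the world has none). Each returns a list of dicts, best first, with "score" (0 to 1); they miss things now and then, are a little off and sometimes report something else, mostly with a low value. They report only what shows in the picture. A call takes as long as a camera call.
- ctrl.spot_in(camera, thing): "xyz" ([x, y, z] in mm, in world coordinates, good to about 4 mm: the middle of the surface that is visible of it).
- ctrl.mark_of(camera, thing): "xyz" ([x, y, z] in mm, in world coordinates, good to about 4 mm: a listed point, or the origin of a listed thing).
The state is a dict: "time_s": time; "qpos": joint angles; "qvel": joint speeds; "joint_efforts": joint torques, N m; "ee_pos": TCP position; "tcp_rot": TCP orientation; "contact_force": force on the tool from outside, world axes, zero at the start; "moment": the same for the moment, N m; "opening": finger opening in mm.
Only numpy, scipy, OpenCV 4.12 (cv2) and the standard library are available. Lean on these libraries where they do the work, as an engineer would, in place of code of your own. Each camera call takes 0.05 s, during which the arm holds its last target. There are 200 camera calls.

## Working session

There is one attempt and no reset: what is moved stays moved. The work goes in short steps, Python scripts to look and compute and a shell command to move; the robot and the scene stay as the last step left them, time stands still between calls to the robot, and variables do not carry over. Pictures are saved under pics/ and viewed, on a budget of 10 in all, crops included, one or two more only if the job needs it, and the job is handed in when it is done.

```bash
mkdir -p pics
python3 - <<'E'
from plant import ctrl
import cv2,numpy as np
a=[]
for c in("side","top"):
    im=ctrl.get_image(c); cv2.imwrite(f"pics/{c}0.png",im[:,:,::-1])
    for t in("cabinet","chest","drawer_left_front","drawer_right_front","lid_lip","mug","bowl","timer","teaspoon","honey","tumbler"):
        r=ctrl.mark_of(c,t); print(c,t,[(np.round(q["xyz"]).tolist(),round(q["score"],2)) for q in r[:2]])
s=ctrl.get_state();print(s)
E
```

```text
side cabinet [([593.0, 188.0, 0.0], 0.66)]
side chest [([596.0, -170.0, 0.0], 0.75)]
side drawer_left_front [([453.0, 251.0, 43.0], 0.75)]
side drawer_right_front [([477.0, 119.0, 44.0], 0.87)]
side lid_lip [([534.0, -152.0, 198.0], 0.83)]
side mug [([486.0, -479.0, 0.0], 0.95)]
side bowl [([644.0, -477.0, -1.0], 0.75)]
side timer [([372.0, 391.0, 4.0], 0.77)]
side teaspoon [([331.0, -338.0, 2.0], 0.45)]
side honey []
side tumbler []
top cabinet [([592.0, 189.0, -5.0], 0.8)]
top chest [([597.0, -164.0, 1.0], 0.76)]
top drawer_left_front [([457.0, 249.0, 44.0], 0.87)]
top drawer_right_front [([472.0, 119.0, 47.0], 0.78)]
top lid_lip []
top mug [([489.0, -476.0, 1.0], 0.64)]
top bowl [([648.0, -478.0, 2.0], 0.61)]
top timer [([374.0, 388.0, -1.0], 0.85), ([648.0, -476.0, 1.0], 0.52)]
top teaspoon [([330.0, -336.0, 3.0], 0.57), ([649.0, -477.0, 2.0], 0.47)]
top honey [([790.0, -95.0, -1.0], 0.68), ([458.0, 251.0, 41.0], 0.48)]
top tumbler [([788.0, -200.0, -2.0], 0.67), ([330.0, -339.0, -0.0], 0.48)]
{'time_s': 1.2, 'qpos': array([-1.19346148,  0.4173985 , -0.0103314 ,  1.61359068,  0.00473146,
        1.11066706, -0.0530132 ]), 'qvel': array([-9.33041277e-04, -1.14245945e-03, -5.90536925e-05, -4.67703118e-04,
        1.21395958e-04,  5.81146710e-04, -3.08222555e-04]), 'joint_efforts': array([-1.01975642e-03, -8.50998116e+01,  6.38110768e-01, -4.26320100e+01,
       -4.87545272e-02,  1.35919501e-02, -1.63509031e-05]), 'ee_pos': array([254.17194299, 570.97773012, 205.42981328]), 'tcp_rot': array([ 2.21941718e-05,  2.07874180e-01,  9.78155573e-01, -2.34736385e-05]), 'contact_force': array([ 0.17802769, -0.39257054,  0.65418466]), 'moment': array([0.01662483, 0.0155451 , 0.0154783 ]), 'opening': 93.81202937344852}
```

View pics/side0.png

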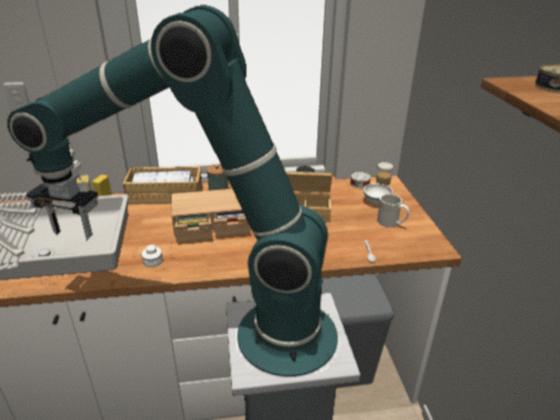

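View pics/top0.png

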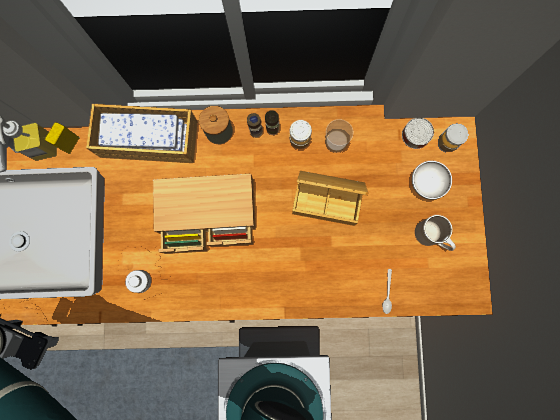

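```bash
cat > h.py <<'E'
from plant import ctrl
import cv2,numpy as np
from scipy.spatial.transform import Rotation as R
def bp(c,u,v,z):
    m=ctrl.camera_model(c);K=np.array(m["camera_matrix"]);T=np.array(m["camera_from_world"])
    d=np.linalg.inv(K)@[u,v,1];d=T[:3,:3].T@(d*[1,-1,-1]);o=-T[:3,:3].T@T[:3,3]
    return np.round(o+d*(z-o[2])/d[2],1)
def pose():
    s=ctrl.get_state();q=s["tcp_rot"];return s["ee_pos"],R.from_quat([q[1],q[2],q[3],q[0]]),s
def todo(target,yaw):
    "shift in tool axes (m) to world target; turn so tool y lies at angle yaw from world y, pointing down"
    p,r,s=pose();g=R.from_euler('z',yaw)*R.from_matrix(np.diag([-1.,1,-1]))
    rv=(r.inv()*g).as_rotvec()
    print("shift",np.round(r.inv().apply(np.array(target)-p)/1000,4),"turn",np.round(rv,3))
E
python3 - <<'E'
from h import *
for n,u,v,z in[("cab BL",153,180,90),("cab BR",252,175,90),("cab FL",154,231,90),("cab FR",254,228,90),("Dl l",162,251,80),("Dl r",204,249,80),("Dr l",207,245,80),("Dr r",251,241,80),
 ("chest FL",294,214,61),("chest FR",358,223,61),("lid TL",306,171,180),("lid TR",367,184,180)]: print(n,bp("top",u,v,z))
m=ctrl.camera_model("top");print(m)
todo([395,252,120],0);todo([395,252,120],.05)
im=ctrl.get_image("top");cv2.imwrite("pics/crop.png",cv2.resize(im[150:270,140:400,::-1],(780,360),interpolation=cv2.INTER_CUBIC))
E
```

```text
cab BL [656.3 326.9  90. ]
cab BR [663.1  45.2  90. ]
cab FL [510.3 321.5  90. ]
cab FR [511.5  41.8  90. ]
Dl l [454.6 301.   80. ]
Dl r [457.2 183.3  80. ]
Dr l [468.2 174.9  80. ]
Dr r [476.3  51.5  80. ]
chest FL [552.5 -71.3  61. ]
chest FR [ 521.7 -252.8   61. ]
lid TL [ 647.8 -104.1  180. ]
lid TR [ 608.5 -262.5  180. ]
{'camera_matrix': array([[453.09794166,   0.        , 282.34369783],
       [  0.        , 453.09794166, 216.39877498],
       [  0.        ,   0.        ,   1.        ]]), 'camera_from_world': array([[-2.44023957e-02, -9.99620478e-01, -1.27837079e-02,
        -2.36066073e+01],
       [ 9.88588271e-01, -2.60306055e-02,  1.48376676e-01,
        -5.50230830e+02],
       [-1.48653132e-01, -9.01707736e-03,  9.88848289e-01,
        -1.27610939e+03],
       [ 0.00000000e+00,  0.00000000e+00,  0.00000000e+00,
         1.00000000e+00]])}
shift [-0.2584 -0.2341  0.0855] turn [-0.     0.    -0.419]
shift [-0.2584 -0.2341  0.0855] turn [-0.     0.    -0.469]
```

View pics/crop.png

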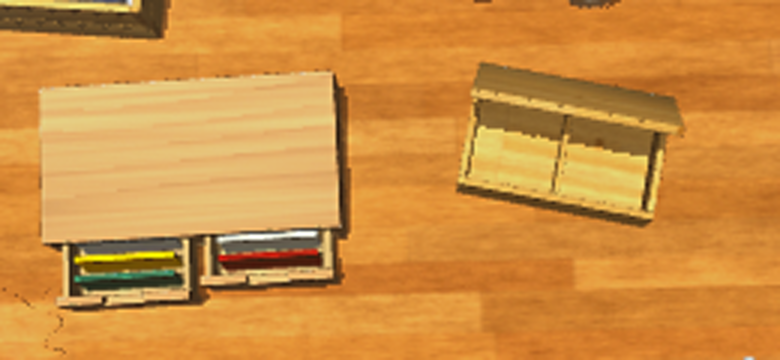

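```bash
python3 -m jog '[[0,[-0.258,-0.234,0.04],[0,0,-0.449]],[0,[-0.258,-0.234,0.04],[0,0,-0.449]],[0,[-0.258,-0.234,0.04],[0,0,-0.449]],[0,[-0.258,-0.234,0.04],[0,0,-0.449]],[0,[-0.258,-0.234,0.04],[0,0,-0.449]],[0,[-0.258,-0.234,0.04],[0,0,-0.449]],[0,[-0.258,-0.234,0.04],[0,0,-0.449]],[0,[-0.258,-0.234,0.04],[0,0,-0.449]],[0,[-0.258,-0.234,0.04],[0,0,-0.449]],[0,[-0.258,-0.234,0.04],[0,0,-0.449]],[0,[-0.258,-0.234,0.04],[0,0,-0.449]],[0,[-0.258,-0.234,0.175],[0,0,-0.449]],[0,[-0.258,-0.234,0.175],[0,0,-0.449]],[0,[-0.258,-0.234,0.175],[0,0,-0.449]],[0,[-0.258,-0.234,0.175],[0,0,-0.449]],[0,[-0.258,-0.234,0.175],[0,0,-0.449]],[0,[-0.258,-0.234,0.175],[0,0,-0.449]]]'
python3 - <<'E'
from h import *
p,r,s=pose();print(p,r.as_matrix().round(3),s["opening"],s["contact_force"])
cv2.imwrite("pics/side1.png",ctrl.get_image("side")[:,:,::-1])
for c in("side","top"):
  ctrl.get_image(c)
  for t in("chest","lid_lip","drawer_left_front","drawer_right_front"): print(c,t,[(np.round(q["xyz"]).tolist(),round(q["score"],2)) for q in ctrl.mark_of(c,t)[:2]])
E
```

```text
time_s: 2.67
ee_pos: [394.9, 253.1, 31.5]
tcp_rot: [-0.0, -0.016, 1.0, 0.0]
contact_force: [-0.4, 1.1, 1.2]
opening: 0.0
[394.89540961 253.1340691   31.52882349] [[-1.    -0.031 -0.   ]
 [-0.031  1.     0.   ]
 [ 0.     0.    -1.   ]] 0.034541880367318076 [-0.37734844  1.13568354  1.24660853]
side chest [([596.0, -171.0, 2.0], 0.92)]
side lid_lip [([535.0, -155.0, 194.0], 0.89)]
side drawer_left_front [([454.0, 250.0, 44.0], 0.89), ([485.0, -480.0, -1.0], 0.73)]
side drawer_right_front [([477.0, 119.0, 44.0], 0.81), ([374.0, 389.0, 1.0], 0.38)]
top chest [([596.0, -164.0, -2.0], 0.9)]
top lid_lip [([652.0, -475.0, 2.0], 0.74)]
top drawer_left_front [([455.0, 248.0, 39.0], 0.66), ([649.0, -477.0, 0.0], 0.39)]
top drawer_right_front [([471.0, 117.0, 46.0], 0.92)]
```

View pics/side1.png

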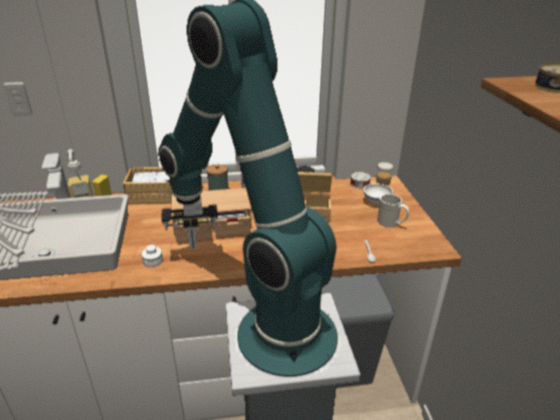

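```bash
python3 -m jog '[[0,[-0.03,0,0],[0,0,0]],[0,[-0.04,0,0],[0,0,0]],[0,[-0.05,0,0],[0,0,0]],[0,[-0.06,0,0],[0,0,0]],[0,[-0.07,0,0],[0,0,0]],[0,[-0.08,0,0],[0,0,0]],[0,[-0.087,0,0],[0,0,0]],[0,[-0.094,0,0],[0,0,0]],[0,[-0.098,0,0],[0,0,0]],[0,[-0.102,0,0],[0,0,0]],[0,[-0.104,0,0],[0,0,0]]]'
```

```text
time_s: 4.13
ee_pos: [499.0, 255.4, 30.4]
tcp_rot: [-0.0, -0.015, 1.0, -0.0]
contact_force: [-1.9, 0.1, -0.4]
opening: 0.3
```

```bash
python3 -m jog '[[0,[-0.002,0,0],[0,0,0]],[0,[-0.004,0,0],[0,0,0]],[0,[-0.006,0,0],[0,0,0]],[0,[-0.008,0,0],[0,0,0]]]'; python3 -m jog '[[0,[-0.0015,0,0],[0,0,0]],[0,[-0.003,0,0],[0,0,0]],[0,[-0.003,0,0],[0,0,0]]]'
```

```text
time_s: 4.47
ee_pos: [505.0, 255.6, 30.3]
tcp_rot: [-0.002, -0.015, 1.0, -0.0]
contact_force: [-27.7, -4.1, 21.7]
opening: 0.4
time_s: 4.72
ee_pos: [504.7, 255.5, 30.1]
tcp_rot: [-0.005, -0.016, 1.0, -0.001]
contact_force: [-38.1, -6.7, 30.2]
opening: 0.6
```

```bash
python3 -m jog '[[0,[0.04,0,0],[0,0,0]],[0,[0.075,0,0],[0,0,0]],[0,[0.075,-0.04,0],[0,0,0]],[0,[0.075,-0.08,0],[0,0,0]],[0,[0.075,-0.12,0],[0,0,0]],[0,[0.075,-0.136,0],[0,0,0]],[0,[0.075,-0.136,0],[0,0,0]],[0,[0.06,-0.136,0],[0,0,0]],[0,[0.05,-0.136,0],[0,0,0]],[0,[0.04,-0.136,0],[0,0,0]],[0,[0.03,-0.136,0],[0,0,0]],[0,[0.022,-0.136,0],[0,0,0]],[0,[0.016,-0.136,0],[0,0,0]],[0,[0.012,-0.136,0],[0,0,0]],[0,[0.01,-0.136,0],[0,0,0]]]'; python3 -m jog '[[0,[-0.002,0,0],[0,0,0]],[0,[-0.004,0,0],[0,0,0]],[0,[-0.006,0,0],[0,0,0]],[0,[-0.008,0,0],[0,0,0]],[0,[-0.01,0,0],[0,0,0]]]'
```

```text
time_s: 5.97
ee_pos: [504.1, 119.7, 30.3]
tcp_rot: [-0.0, -0.015, 1.0, -0.0]
contact_force: [-1.7, 1.0, -0.1]
opening: 0.5
time_s: 6.38
ee_pos: [509.6, 119.6, 29.9]
tcp_rot: [-0.004, -0.015, 1.0, -0.001]
contact_force: [-43.1, -0.5, 31.1]
opening: 0.7
```

```bash
python3 -m jog '[[0,[0.04,0,0],[0,0,0]],[0,[0.05,0,-0.04],[0,0,0]],[0,[0.05,0,-0.08],[0,0,0]],[0,[0.05,0,-0.12],[0,0,0]],[0,[0.05,0.03,-0.16],[0,0,0]],[0,[0.05,0.06,-0.2],[0,0,0]],[0,[0.05,0.06,-0.24],[0,0,0]],[0,[0.05,0.06,-0.27],[0,0,0]],[0,[0.05,0.06,-0.27],[0,0,0]]]'
python3 - <<'E'
from h import *
a=ctrl.get_image("side");b=ctrl.get_image("top")
ca=cv2.resize(a[155:235,280:350,::-1],(560,600)[::1],interpolation=cv2.INTER_CUBIC)[:, :]
cv2.imwrite("pics/s2.png",cv2.resize(a[160:230,260:360,::-1],(800,560),interpolation=cv2.INTER_CUBIC))
cv2.imwrite("pics/t2.png",cv2.resize(b[160:235,280:380,::-1],(800,600),interpolation=cv2.INTER_CUBIC))
for c in("side","top"):
  for t in("chest","lid_lip","drawer_left_front","drawer_right_front"): print(c,t,[(np.round(q["xyz"]).tolist(),round(q["score"],2)) for q in ctrl.mark_of(c,t)[:2]], [(np.round(q["xyz"]).tolist(),round(q["score"],2)) for q in ctrl.spot_in(c,t)[:1]])
E
```

```text
time_s: 7.13
ee_pos: [464.2, 180.0, 308.0]
tcp_rot: [0.005, -0.016, 1.0, 0.002]
contact_force: [0.3, 0.2, 0.7]
opening: 0.5
side chest [] [([604.0, -244.0, 60.0], 0.69)]
side lid_lip [([532.0, -152.0, 197.0], 0.68)] [([609.0, -243.0, 131.0], 0.52)]
side drawer_left_front [([516.0, 251.0, 43.0], 0.6)] [([519.0, 252.0, 44.0], 0.77)]
side drawer_right_front [([521.0, 121.0, 45.0], 0.74)] [([524.0, 120.0, 48.0], 0.94)]
top chest [([597.0, -163.0, 1.0], 0.94), ([648.0, -476.0, 1.0], 0.2)] [([602.0, -166.0, 7.0], 0.7)]
top lid_lip [] [([626.0, -180.0, 141.0], 0.91)]
top drawer_left_front [([651.0, -475.0, 2.0], 0.17)] []
top drawer_right_front [([519.0, 122.0, 44.0], 0.63)] [([519.0, 102.0, 50.0], 0.45)]
```

View pics/s2.png

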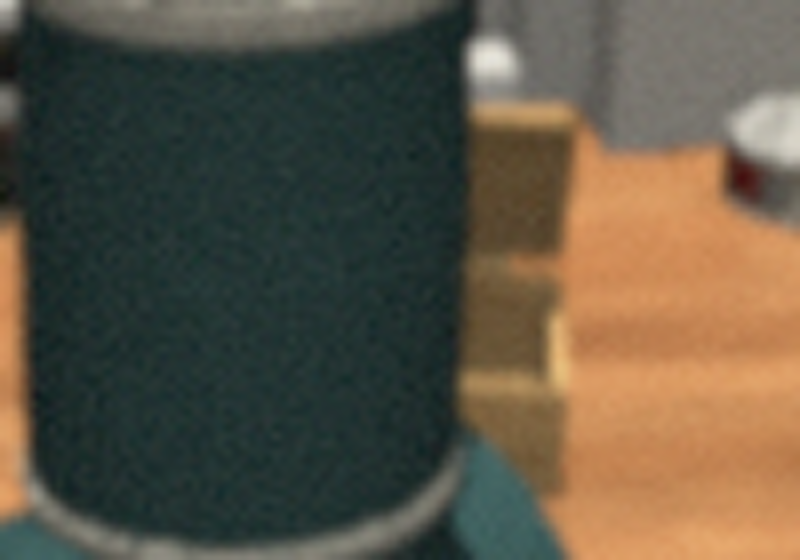

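View pics/t2.png

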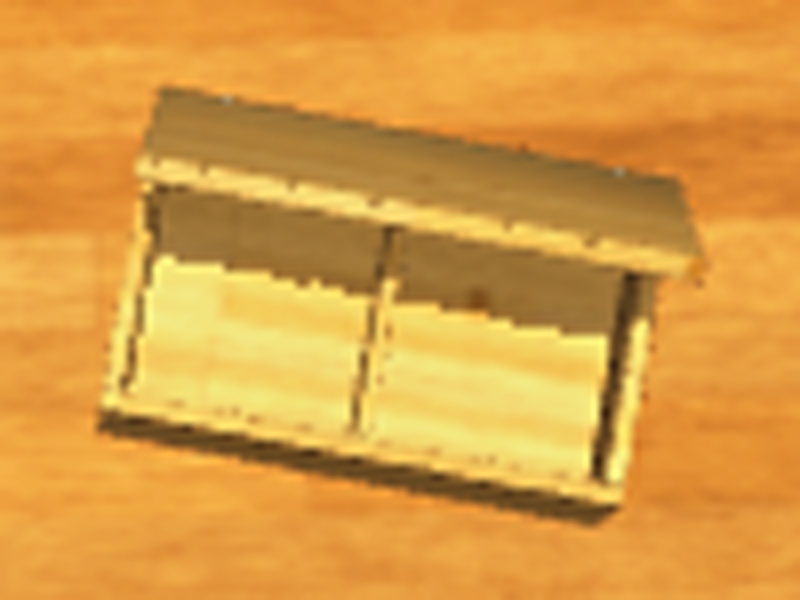

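Run:
```python
from h import *
f=lambda x,y:(280+x/8,160+y/8)
for n,a,b,zs in[("lip",(140,160),(697,258),(150,160,170,180,190)),("hinge",(160,88),(685,180),(61,70)),("front",(103,410),(625,492),(61,))]:
  for z in zs:
    A=bp("top",*f(*a),z);B=bp("top",*f(*b),z);d=A-B;print(n,z,A,B,np.hypot(*d[:2]).round(1),"yaw",round(np.arctan2(-d[0],d[1]),3),"mid",(A+B)/2)
```

```text
lip 150 [631.1 -81.8 150. ] [ 592.5 -267.1  150. ] 189.3 yaw -0.205 mid [ 611.8  -174.45  150.  ]
lip 160 [628.8 -81.5 160. ] [ 590.5 -265.3  160. ] 187.7 yaw -0.205 mid [ 609.65 -173.4   160.  ]
lip 170 [626.5 -81.3 170. ] [ 588.5 -263.5  170. ] 186.1 yaw -0.206 mid [ 607.5 -172.4  170. ]
lip 180 [624.1 -81.  180. ] [ 586.5 -261.7  180. ] 184.6 yaw -0.205 mid [ 605.3  -171.35  180.  ]
lip 190 [621.8 -80.7 190. ] [ 584.5 -259.8  190. ] 182.9 yaw -0.205 mid [ 603.15 -170.25  190.  ]
hinge 61 [678.4 -92.2  61. ] [ 639.  -280.6   61. ] 192.5 yaw -0.206 mid [ 658.7 -186.4   61. ]
hinge 70 [676.1 -91.9  70. ] [ 637.  -278.9   70. ] 191.0 yaw -0.206 mid [ 656.55 -185.4    70.  ]
front 61 [560.6 -68.3  61. ] [ 526.  -253.4   61. ] 188.3 yaw -0.185 mid [ 543.3  -160.85   61.  ]
```

Run:
```python
from h import *
todo([664,-180,300],-0.2)
```

```text
shift [-0.1911 -0.3643  0.0005] turn [-0.    0.    0.23]
```

```bash
python3 -m jog '[[0,[-0.191,-0.364,0],[0,0,0.23]],[0,[-0.191,-0.364,0],[0,0,0.23]],[0,[-0.191,-0.364,0],[0,0,0.23]],[0,[-0.191,-0.364,0],[0,0,0.23]],[0,[-0.191,-0.364,0],[0,0,0.23]],[0,[-0.191,-0.364,0],[0,0,0.23]],[0,[-0.191,-0.364,0],[0,0,0.23]],[0,[-0.191,-0.364,0],[0,0,0.23]],[0,[-0.191,-0.364,0],[0,0,0.23]],[0,[-0.191,-0.364,0],[0,0,0.23]],[0,[-0.191,-0.364,0],[0,0,0.23]],[0,[-0.191,-0.364,0],[0,0,0.23]],[0,[-0.191,-0.364,0],[0,0,0.23]]]'
python3 - <<'E'
from h import *
p,r,s=pose();print(p,r.as_matrix().round(3))
cv2.imwrite("pics/s3.png",cv2.resize(ctrl.get_image("side")[120:240,240:400,::-1],(800,600),interpolation=cv2.INTER_CUBIC))
C=np.array([597,-167,0]);X=np.array([np.cos(.2),-np.sin(.2),0])
h=None
for th in(1.3,1.15,1,.8,.6,.4,.2,0,-.03):
  x=58-95*np.cos(th)+9*np.sin(th)+10;z=61+95*np.sin(th)+9*np.cos(th)
  print(th,np.round(r.inv().apply(C+x*X+[0,0,z]-p)/1000,4))
E
```

```text
time_s: 9.12
ee_pos: [663.8, -179.2, 300.1]
tcp_rot: [-0.0, 0.1, 0.995, 0.0]
contact_force: [0.2, 0.3, -0.4]
opening: 0.6
[ 663.80836204 -179.16984914  300.1444512 ] [[-0.98   0.198 -0.   ]
 [ 0.198  0.98   0.   ]
 [ 0.001  0.    -1.   ]]
1.3 [ 0.0166 -0.0014  0.1452]
1.15 [ 0.0304 -0.0014  0.1488]
1 [ 0.0436 -0.0014  0.1544]
0.8 [ 0.0595 -0.0014  0.1648]
0.6 [ 0.0731 -0.0014  0.1781]
0.4 [ 0.0838 -0.0014  0.1939]
0.2 [ 0.0911 -0.0014  0.2115]
0 [ 0.0948 -0.0014  0.2302]
-0.03 [ 0.095  -0.0014  0.233 ]
```

View pics/s3.png

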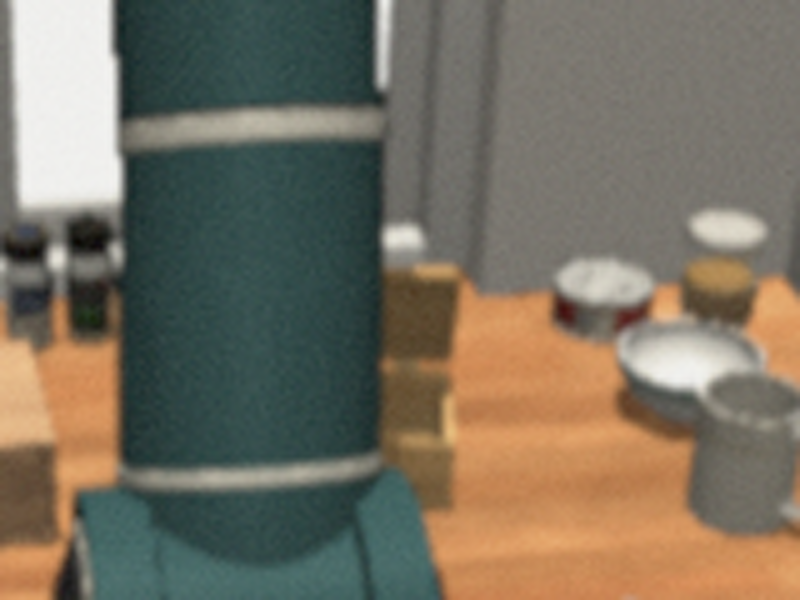

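```bash
python3 -m jog '[[0,[0,0,0.04],[0,0,0]],[0,[0,0,0.08],[0,0,0]],[0,[0,0,0.115],[0,0,0]],[0,[0,0,0.135],[0,0,0]],[0,[0,0,0.145],[0,0,0]],[0,[0,0,0.145],[0,0,0]],[0,[0.01,0,0.145],[0,0,0]],[0,[0.018,0,0.146],[0,0,0]],[0,[0.024,0,0.147],[0,0,0]],[0,[0.03,0,0.149],[0,0,0]],[0,[0.036,0,0.151],[0,0,0]],[0,[0.04,0,0.153],[0,0,0]],[0,[0.044,0,0.155],[0,0,0]],[0,[0.048,0,0.157],[0,0,0]],[0,[0.048,0,0.157],[0,0,0]]]'
python3 - <<'E'
from h import *
cv2.imwrite("pics/t3.png",cv2.resize(ctrl.get_image("top")[130:250,260:420,::-1],(800,600),interpolation=cv2.INTER_CUBIC))
E
```

```text
time_s: 10.42
ee_pos: [616.1, -170.1, 143.1]
tcp_rot: [-0.0, 0.1, 0.995, 0.0]
contact_force: [-0.6, 0.6, 0.8]
opening: 0.5
```

View pics/t3.png

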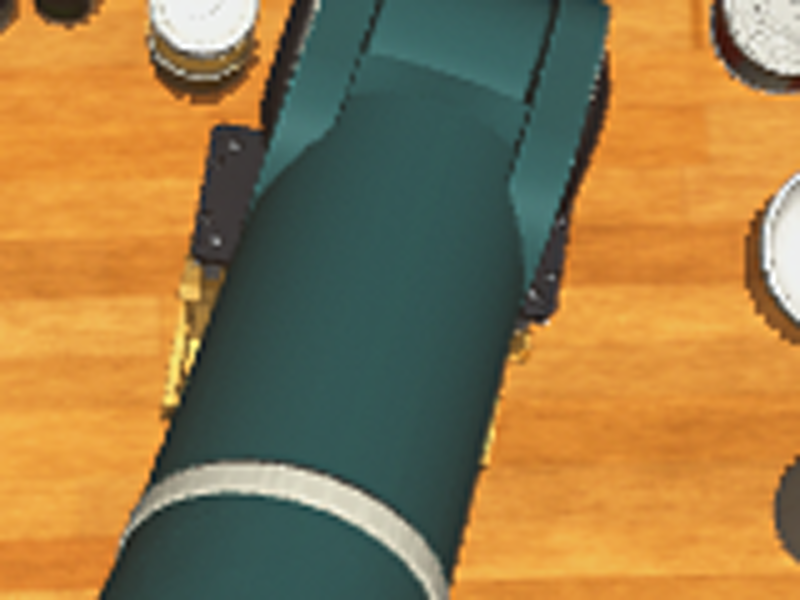

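```bash
python3 -m jog '[[0,[0.004,0,0.003],[0,0,0]],[0,[0.008,0,0.005],[0,0,0]],[0,[0.012,0,0.008],[0,0,0]],[0,[0.016,0,0.011],[0,0,0]],[0,[0.02,0,0.015],[0,0,0]],[0,[0.024,0,0.02],[0,0,0]]]'; python3 -m jog '[[0,[0.003,0,0.004],[0,0,0]],[0,[0.006,0,0.008],[0,0,0]],[0,[0.009,0,0.012],[0,0,0]],[0,[0.012,0,0.017],[0,0,0]]]'
```

```text
time_s: 10.97
ee_pos: [592.9, -165.4, 123.2]
tcp_rot: [0.0, 0.1, 0.995, -0.0]
contact_force: [-0.5, -0.6, 1.1]
opening: 0.2
time_s: 11.3
ee_pos: [581.4, -163.0, 106.2]
tcp_rot: [0.0, 0.1, 0.995, -0.0]
contact_force: [0.7, 1.4, 0.9]
opening: 0.2
```

```bash
python3 -m jog '[[0,[0.002,0,0.004],[0,0,0]],[0,[0.004,0,0.008],[0,0,0]],[0,[0.006,0,0.012],[0,0,0]],[0,[0.007,0,0.017],[0,0,0]],[0,[0.008,0,0.022],[0,0,0]],[0,[0.009,0,0.027],[0,0,0]],[0,[0.01,0,0.031],[0,0,0]]]'; python3 -m jog '[[0,[0,0,0.002],[0,0,0]],[0,[0,0,0.004],[0,0,0]],[0,[0,0,0.005],[0,0,0]]]'
```

```text
time_s: 11.88
ee_pos: [571.5, -161.2, 74.8]
tcp_rot: [-0.0, 0.1, 0.995, -0.0]
contact_force: [1.3, -0.1, 1.3]
opening: 0.5
time_s: 12.13
ee_pos: [571.6, -161.1, 70.2]
tcp_rot: [-0.0, 0.1, 0.995, -0.0]
contact_force: [-2.4, 0.7, 8.0]
opening: 0.2
```

```bash
python3 -m jog '[[0,[0,0,0.002],[0,0,0]],[0,[0,0,0.002],[0,0,0]]]'; python3 -m jog '[[0,[0,0,-0.02],[0,0,0]],[0,[0,0,-0.06],[0,0,0]],[0,[0,0,-0.1],[0,0,0]],[0,[0,0.04,-0.14],[0,0,0]],[0,[0,0.08,-0.18],[0,0,0]],[0,[0,0.12,-0.2],[0,0,0]],[0,[0,0.16,-0.2],[0,0,0]],[0,[0,0.2,-0.2],[0,0,0]],[0,[0,0.24,-0.2],[0,0,0]],[0,[0,0.28,-0.2],[0,0,0]],[0,[0,0.32,-0.2],[0,0,0]],[0,[0,0.36,-0.2],[0,0,0]],[0,[0,0.36,-0.2],[0,0,0]]]'
python3 - <<'E'
from h import *
b=ctrl.get_image("top");ctrl.get_image("side")
cv2.imwrite("pics/t4.png",cv2.resize(b[100:325,140:480,::-1],(800,530),interpolation=cv2.INTER_CUBIC))
for c in("side","top"):
  for t in("chest","lid_lip","drawer_left_front","drawer_right_front"): print(c,t,[(np.round(q["xyz"]).tolist(),round(q["score"],2)) for q in ctrl.mark_of(c,t)[:2]])
E
```

```text
time_s: 12.3
ee_pos: [571.8, -161.2, 69.9]
tcp_rot: [0.0, 0.1, 0.995, 0.0]
contact_force: [-10.6, 3.2, 25.4]
opening: 0.3
time_s: 13.38
ee_pos: [642.8, 198.1, 268.0]
tcp_rot: [-0.0, 0.097, 0.995, 0.001]
contact_force: [-0.6, -0.1, 0.0]
opening: 0.3
side chest [([598.0, -170.0, -3.0], 0.72)]
side lid_lip []
side drawer_left_front [([516.0, 249.0, 44.0], 0.77)]
side drawer_right_front [([522.0, 119.0, 44.0], 0.97), ([647.0, -476.0, 0.0], 0.49)]
top chest [([594.0, -167.0, 1.0], 0.71)]
top lid_lip []
top drawer_left_front []
top drawer_right_front [([519.0, 120.0, 45.0], 0.59)]
```

View pics/t4.png

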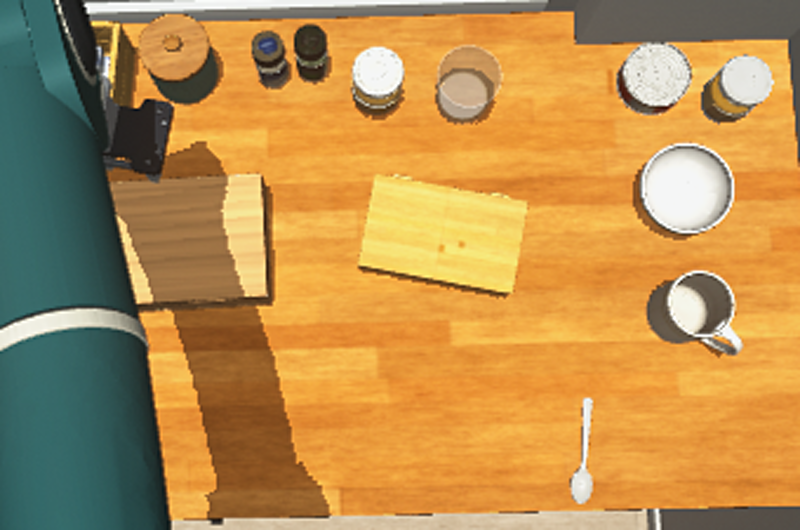

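```bash
python3 -c "
from plant import ctrl
print(ctrl.get_state()['contact_force'],ctrl.job_done())"
```

```text
the job is handed in; nothing more can be done
[ 0.25520144 -0.00082608 -0.53230487] None
```

Both drawers are pushed home, the chest lid is shut flat, and I handed the job in at about 13.5 s. No verdict was reported.

- **Drawers:** I pushed each front in with the shut fingertips until it hit its stop, where the force rose from about 2 N to about 40 N. Afterwards the cameras put the left front at x ≈ 516 and the right at ≈ 519–522. That matches flush for a cabinet turned about 0.03 rad.
- **Lid:** I eased it down along its arc at well under 1 rad/s, then pressed it with the tips at z = 70, the shut height. The force there went from 8 N to 25 N. The last top picture shows the lid lying flat.
- **Chest and other things:** The chest was found within about 3 mm of its first position, which is within the detector's accuracy. In the last top picture the spoon, mug, bowl, honey jar and tumbler look unmoved. The arm hid the timer, but it never went near it at a low height.
- **Checks that failed or disagreed:**
  - The lid lip was not detected after closing, so the shut lid rests on the contact height and the picture.
  - The side camera's earlier lip reading (z ≈ 195) was impossible for this lid, so I replaced it with my own calculation from the top image.
  - The left drawer front was hidden from the top camera at the end, so only the side camera confirmed it.

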